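Feed a carton into the lever-lidded dispatch box

ROBOT

A 7-joint arm with a two-finger parallel gripper is mounted at the origin on the work surface. World frame = base frame: x ahead of the robot, y to its left, z up, the work surface at z = 0. Lengths are in m, angles in rad, forces in N, time in s.
With the tool pointing down it reaches from about 0.4 to 0.85 m from the base axis. Payload 4.5 kg.
Tool frame: the origin (TCP) lies at the very end of the fingers, on their centre line; the grasp point (between the pads) lies 19 mm behind it; z points along the fingers, y is the line along which they close (so a half turn about z gives the same grasp; the last joint's range is limited). The gripper opens to 88 mm and grips with 3 to 60 N. Pads are 18 mm wide; open, the fingers measure 123 mm over their backs; the gripper's body (75 mm by 187 mm) begins 45 mm behind the grasp point.
Start: joints at [-1.221, 0.689, -0.195, 1.565, 0.157, 0.902, -0.215], TCP at [0.194, 0.594, 0.239] pointing down, gripper open.
Joint ranges: [-3.01, 3.01], [-0.46, 2.08], [-1.47, 1.51], [0.13, 2.56], [-1, 4.14], [0.04, 2.09], [-2.66, 2.66]. Speed limits (rad/s): [2.57, 2.57, 3.14, 3.14, 3.14, 3.14, 3.14].

INTERFACE

Orientations are given as a unit quaternion [x, y, z, w].
In Python, from plant import r gives the robot as it stands. The module is installed in compiled form; this text tells all that it offers.
- The arm moves only by the tool step_arm, never from a script. Its argument "increments" is a list of rows, each a list of 2 entries, a list of its own where there are three numbers: the shift along the world's x, y, z in cm, then the turn, a rotation vector about the world's x, y, z in degrees. A call has exactly 10 rows; each row shifts and turns the commanded pose from where the row before left it; what a row does not reach is not made up. A row lasts 1/10 s, in which the tool goes at most 50 mm and 8.59 degrees, less where a joint would pass 70% of its speed; a pose out of reach is approached as far as the arm can. A call is refused whole if a number of a shift passes 5 or a number of a turn 8.59, either way. A call with a gripper value outside its range is refused whole. "fingers" is the opening, from 0 (shut) to 1 (fully open), set as the call begins (left out, the last holds). The fingers move at their own pace and stop on an object; "grip_force" is the grip in N (left out, the last holds). Time passes only in rows, so rows that do not move let the fingers close, or fill a call up. It gives the time, the measured TCP pose, the force, the opening and the grip force at its end, in the units of the state.
- r.get_state(): the state, without advancing time (a new reading comes with each control period).
- r.snapshot(name): name is "scene" or "top"; returns (picture, depth): 420x560x3 uint8, red, green, blue; 420x560 float32, m along the optical axis (not along the pixel's ray), 0 where there is no reading.
- r.calibration(name): a dict with "fov_y" (degrees; the focal length in pixels is half the picture's height over the tangent of half this angle, whatever the lens; pixels are square), "cx", "cy" (the principal point, pixels), "R" (3x3) and "t" (3): a world point X has camera coordinates R X + t. Camera axes: x right, y down, z forward; pixel columns grow to the right and rows downward; lengths in m; the calibration is good to about 2 mm. A picture is of the moment at which its call begins. calibration takes no time and is no camera call.
- r.finish_job(): hands the job in; it is judged then, once.
The state is a dict: "clock": time; "q": joint angles; "qd": joint speeds; "joint_torque": joint torques, N m; "tool_pos": TCP position; "eef_rot": TCP orientation; "contact_force": force on the tool from outside, world axes, zero at the start; "moment": the same for the moment, N m; "opening": opening from 0.0 (shut) to 1.0 (fully open); "finger_force": force on a finger pad.
Only numpy, scipy, OpenCV 4.12 (cv2) and the standard library are available. Lean on these libraries where they do the work, as an engineer would, in place of code of your own. Each camera call takes 0.05 s, during which the arm holds its last target. There are 200 camera calls.

TASK

Lay the long carton on the sloping roller lane, lengthwise, and let go so that it rests against the closed lid of the dispatch box. Then press the lever slowly down to its stop without forcing it and keep it there, holding the lid raised, until the carton has rolled all the way in and come to rest; only then ease the lever up slowly, so that the lid is not let fall and the box ends fully shut. Leave the other things on the bench where they are.

Things in the scene. Friction and masses are not known exactly. Their poses are not given: they have to be found in the camera images.
- carton: the long kraft cardboard carton, a closed box 64 (its x) x 130 (its y) x 85 mm high (its z), 0.2 to 0.5 kg, flat on the bench; origin at the centre of its underside. It can swap places with the short carton.
- short_carton: bystander: kraft carton 64 x 70 mm (its x, y) x 85 mm high, otherwise alike; origin at the centre of its underside
- lane: fixed steel roller lane of the dispatch box, sloping 16 degrees. Origin: on the plane of the roller tops, mid-lane, at the lid's front plate, 98 mm above the bench. y runs down the lane into the box, z is square to the rollers (16 degrees off vertical), x is level across. Open from y = -230 mm to the lid at y = 0. Side rails rise 12 mm over the rollers, 76 mm apart inside.
- lane_in (a point): mid-lane on the roller tops where the centre of a carton that is fully in comes to rest: lane y = 140 mm. The covered part runs to an end wall at lane y = 205 mm; its side walls rise 90 mm over the rollers. The rollers turn freely: a carton let go on the lane rolls down by itself until the shut lid stops it (its centre at about lane y = -65 mm), or to the end wall when the lid is up.
- lid (a joint): angle of the lid, rad: 0 shut, grows as its front rises. Grey hood 116 mm wide, 205 long, 90 high, hinged at its far low end, its steel front plate barring the lane. Moves only with the lever, 1.8 times its angle; the carton passes above about 0.45; lever at its stop: about 0.7. Falls shut fast if the lever is let go: follow the pad up at under 60 mm/s.
- lid_edge (a point): middle of the top front edge of the lid
- lever: lid-lift lever, 125 mm long, hinged on the box's side facing the robot (lane -x side) and sticking out; origin on its hinge, 118 mm above the bench. Its free end is raised at rest; pressed down, it lifts the lid. It pushes back with about 5 to 11 N at the pad, then meets a stiff stop after 30 to 45 mm of pad travel, felt as a steep rise of force: come on to it at 20 mm/s or slower. Over 45 N does harm.
- lever_pad (a point): centre of the upper face of the lever's black rubber pad, 50 x 70 mm (70 across the lever), 8 mm thick, 100 mm out from the hinge; about 140 mm above the bench at rest
- black_box: bystander: flat black shipping box 160 x 120 x 50 mm high; origin under its centre
- cup: bystander: lidded paper coffee cup, 80 mm across, 107 mm high; origin under its centre
- tape_roll: bystander: clear tape roll lying flat, 100 mm across, 48 mm high; origin under its centre

How it is judged:
By the outcome, as a careful person would: the job done as asked, in the order asked, and still so for the second after the job is handed in, with the robot touching nothing.
It also fails if it takes over 54 s, if anything falls off the work surface, if the arm or the gripper's body presses on something with over 40 N, if the wrist force passes 120 N, or if a joint passes its speed limit or range.

## Working session

There is one attempt and no reset: what is moved stays moved. The work goes in short steps, Python scripts to look and compute and a tool call to move; the robot and the scene stay as the last step left them, time stands still between calls to the robot, and variables do not carry over. Pictures are saved under pics/ and viewed, at most 10 in all, crops included, and the job is handed in when it is done.

Besides the shell and the picture viewer there is one more tool, called after ">>>" as name(argument=value, ...) on one line, values as JSON. step_arm: Moves the arm, as the interface text tells. Its arguments: {"type":"object","properties":{"increments":{"type":"array","items":{"type":"array"}},"fingers":{"type":"number"},"grip_force":{"type":"number"}},"required":["increments"]}

```bash
mkdir -p pics; cat > h.py <<'E'
import numpy as np, cv2
from plant import r
def snap(n,f):
    p,d=r.snapshot(n); cv2.imwrite(f'pics/{f}.png',p[:,:,::-1]); np.savez(f'{f}.npz',d=d,p=p); return p,d
def cloud(n,d):
    c=r.calibration(n); f=d.shape[0]/2/np.tan(np.radians(c['fov_y'])/2)
    v,u=np.mgrid[:d.shape[0],:d.shape[1]]
    X=np.stack([(u-c['cx'])*d/f,(v-c['cy'])*d/f,d],-1)
    return (X-np.array(c['t']))@np.array(c['R'])
E
python3 - <<'E'
from h import *
for n in('scene','top'): snap(n,n+'0'); c=r.calibration(n); print(n,c)
print(r.get_state())
a=cv2.imread('pics/scene0.png')
E
```

```text
scene {'fov_y': 43.19981689059828, 'cx': 287.619241348267, 'cy': 205.13011370376205, 'R': array([[-0.30752115,  0.95141478,  0.01551329],
       [ 0.8149491 ,  0.27175823, -0.51186465],
       [-0.49121146, -0.14476666, -0.85892602]]), 't': array([ 0.13661683, -0.33800858,  1.93536802])}
top {'fov_y': 47.83885462641197, 'cx': 279.50681188507144, 'cy': 208.4345764147559, 'R': array([[-0.02084742, -0.99976972,  0.00508787],
       [-0.99377943,  0.02016513, -0.10952542],
       [ 0.1093976 , -0.00733954, -0.99397097]]), 't': array([0.02580581, 0.51973543, 1.28931149])}
{'clock': 0.1, 'q': array([-1.22119447,  0.68992569, -0.19449291,  1.56620487,  0.15732581,
        0.90249245, -0.21507082]), 'qd': array([ 2.49611308e-05, -2.40626753e-03, -1.59126218e-04, -1.71359308e-03,
       -1.22219084e-03, -4.02078376e-04,  1.46608084e-04]), 'joint_torque': array([-3.98168428e-03, -5.28497994e+01, -1.27116043e+00, -1.53838116e+01,
       -5.24086982e-02,  2.01717987e-03,  4.09589597e-05]), 'tool_pos': array([0.19400157, 0.5935501 , 0.23798295]), 'eef_rot': array([ 1.57198040e-01,  9.87566760e-01, -8.17785948e-04, -5.34576012e-05]), 'contact_force': array([ 0.00138627, -0.51216835,  0.72450723]), 'moment': array([ 0.04033942, -0.00270378, -0.01533937]), 'finger_force': 0.0, 'opening': 0.9975967753207077}
```

View pics/scene0.png

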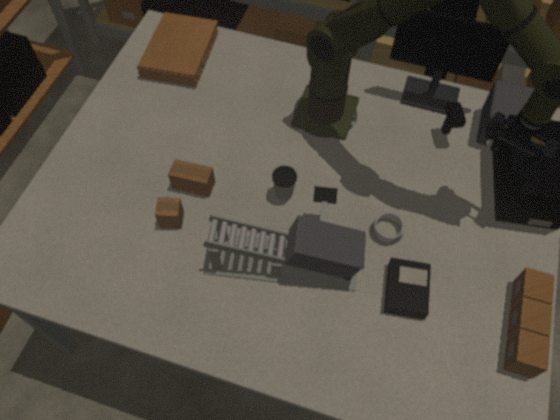

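View pics/top0.png

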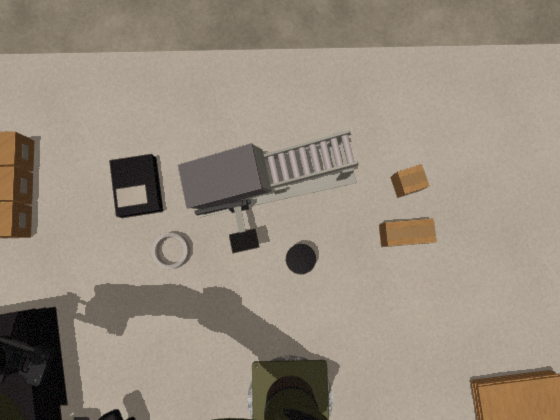

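The top view shows the long carton at (408,232), the short one at (410,180), the lane at (310,158) with the lid front at x≈266, the lever pad at (244,240) and the cup at (301,258).

```bash
python3 - <<'E'
from h import *
d=np.load('top0.npz')['d']; P=cloud('top',d)
def rect(name,u0,u1,v0,v1,z0,z1):
    Q=P[v0:v1,u0:u1].reshape(-1,3); D=d[v0:v1,u0:u1].ravel(); Q=Q[(D>0)&(Q[:,2]>z0)&(Q[:,2]<z1)]
    (c,s,a)=cv2.minAreaRect((Q[:,:2]*1000).astype(np.float32)); print(name,len(Q),np.round(c),np.round(s),round(a,1),'z',np.round(np.percentile(Q[:,2],[5,50,95]),3))
    return Q
rect('long',370,445,205,255,.075,.1)
rect('short',385,440,155,205,.075,.1)
rect('pad',225,262,222,258,.12,.2)
rect('cup',280,320,235,280,.09,.13)
rect('tape',150,195,225,272,.03,.06)
L=rect('lidtop',175,275,140,215,.1,.25)
Q=rect('lane',272,362,128,190,.07,.2)
# lane plane
A=np.c_[Q[:,:2],np.ones(len(Q))]
m=np.ones(len(Q),bool)
for _ in range(5):
    k=np.linalg.lstsq(A[m],Q[m,2],rcond=None)[0]; e=Q[:,2]-A@k; m=abs(e)<.006
print(k,m.sum(),'slope',np.degrees(np.arctan(np.hypot(*k[:2]))),'yaw dir',np.degrees(np.arctan2(-k[1],-k[0])))
# lidtop plane and front edge
A=np.c_[L[:,:2],np.ones(len(L))]; m=L[:,2]>.15
for _ in range(5):
    k=np.linalg.lstsq(A[m],L[m,2],rcond=None)[0]; e=L[:,2]-A@k; m=abs(e)<.005
print(k,m.sum()); rr=cv2.minAreaRect((L[m,:2]*1000).astype(np.float32)); print(rr,cv2.boxPoints(rr))
# lane rails
mm=(abs(P[...,2]-.0)>.06)&(P[...,2]<.2)
for u in (285,300,320,340,350):
    print(u,[(v,*np.round(P[v,u]*1000).astype(int)) for v in range(130,200,3) if P[v,u,2]>.05])
E
```

```text
long 1192 [ 444. -330.] [ 64. 133.] 3.5 z [0.081 0.085 0.089]
short 634 [ 587. -344.] [65. 72.] 15.4 z [0.08  0.085 0.089]
pad 605 [441. 111.] [75. 70.] 11.6 z [0.133 0.141 0.147]
cup 739 [379. -36.] [75. 78.] 88.6 z [0.102 0.107 0.111]
tape 515 [411. 318.] [99. 98.] 88.8 z [0.036 0.046 0.051]
lidtop 4543 [574. 138.] [159. 251.] 11.2 z [0.117 0.166 0.195]
lane 2331 [637. -68.] [108. 227.] 11.6 z [0.098 0.131 0.16 ]
[ 0.05962698 -0.28190575  0.07158029] 1498 slope 16.07395111331395 yaw dir 101.94282932858084
[ 0.05786832 -0.27788402  0.18252003] 3477
((589.4594116210938, 167.28579711914062), (117.14598083496094, 198.78402709960938), 11.155948638916016) [[512.7629   253.46701 ]
 [551.2236    58.439167]
 [666.15594   81.10458 ]
 [627.69525  276.13242 ]]
285 [(148, np.int64(667), np.int64(-2), np.int64(129)), (151, np.int64(661), np.int64(-2), np.int64(120)), (160, np.int64(641), np.int64(-2), np.int64(104)), (163, np.int64(632), np.int64(-1), np.int64(108)), (166, np.int64(624), np.int64(-1), np.int64(109)), (169, np.int64(615), np.int64(-1), np.int64(110)), (172, np.int64(607), np.int6
[... 1325 characters left out ...]
(144)), (166, np.int64(611), np.int64(-139), np.int64(159)), (169, np.int64(607), np.int64(-142), np.int64(140)), (175, np.int64(600), np.int64(-148), np.int64(89))]
350 [(133, np.int64(696), np.int64(-168), np.int64(158)), (148, np.int64(658), np.int64(-167), np.int64(155)), (151, np.int64(650), np.int64(-167), np.int64(154)), (154, np.int64(641), np.int64(-166), np.int64(160)), (157, np.int64(634), np.int64(-166), np.int64(157)), (160, np.int64(627), np.int64(-166), np.int64(153)), (163, np.int64(616), np.int64(-164), np.int64(167)), (166, np.int64(612), np.int64(-166), np.int64(152)), (169, np.int64(608), np.int64(-169), np.int64(132)), (172, np.int64(604), np.int64(-172), np.int64(112))]
```

>>> step_arm(increments=[[[2.5,-2.9,0.5],[0,0,-3]],[[2.5,-2.9,0.5],[0,0,-3]],[[2.5,-2.9,0.5],[0,0,-3]],[[2.5,-2.9,0.5],[0,0,-3]],[[2.5,-2.9,0.5],[0,0,-3]],[[2.5,-2.9,0.5],[0,0,-3]],[[2.5,-2.9,0.5],[0,0,-3]],[[2.5,-2.9,0.5],[0,0,-3]],[[2.5,-2.9,0.5],[0,0,-3]],[[2.5,-2.9,0.5],[0,0,-3]]], fingers=1, grip_force=20)

```text
clock: 1.1
tool_pos: [0.4447, 0.3027, 0.2887]
eef_rot: [0.408, 0.913, -0.0, -0.0]
contact_force: [0.9, 1.1, 0.5]
opening: 0.998
finger_force: 0.0
```

>>> step_arm(increments=[[[0,-3.5,0],[0,0,-2]],[[0,-3.5,0],[0,0,-2]],[[0,-3.5,0],[0,0,-2]],[[0,-3.5,0],[0,0,-2]],[[0,-3.5,0],[0,0,-2]],[[0,-3.5,0],[0,0,-2]],[[0,-3.5,0],[0,0,-2]],[[0,-3.5,0],[0,0,-2]],[[0,-3.5,0],[0,0,-2]],[[0,-3.5,0],[0,0,-2]]])

```text
clock: 2.1
tool_pos: [0.4437, -0.0472, 0.2886]
eef_rot: [0.56, 0.828, -0.0, -0.0]
contact_force: [-0.2, -0.6, 0.7]
opening: 1.001
finger_force: 0.0
```

>>> step_arm(increments=[[[0,-3.5,-1],[0,0,-2]],[[0,-3.5,-1],[0,0,-2]],[[0,-3.5,-1],[0,0,-2]],[[0,-3.5,-1],[0,0,-2]],[[0,-3.5,-1],[0,0,-2]],[[0,-3.5,-1],[0,0,-2]],[[0,-3.5,-1],[0,0,-2]],[[0,-3.5,-1],[0,0,-2]],[[0,-0.2,-1],[0,0,-2]],[[0,0,-1],[0,0,-0.3]]])

```text
clock: 3.1
tool_pos: [0.4436, -0.3283, 0.1878]
eef_rot: [0.685, 0.728, -0.0, -0.0]
contact_force: [-0.0, 1.4, -0.5]
opening: 1.0
finger_force: 0.0
```

```bash
python3 - <<'E'
from h import *
s=r.get_state(); print(s['q'],s['tool_pos'],s['eef_rot'])
p,d=snap('scene','s1'); p,d=snap('top','t1')
P=cloud('top',d)[200:260,365:450].reshape(-1,3)
q=P[(P[:,2]>.075)&(P[:,2]<.095)]; print(cv2.minAreaRect((q[:,:2]*1000).astype(np.float32)))
cv2.imwrite('pics/s1c.png',cv2.resize(cv2.imread('pics/s1.png')[100:310,100:380],None,fx=2.8,fy=2.8))
E
```

```text
[ 0.50433049  0.66375419  0.08187088  1.8491693  -0.08529816  0.63279712
  0.69831982] [ 0.44356793 -0.32826307  0.18778568] [ 6.85372159e-01  7.28192871e-01 -6.97585563e-05 -3.75283256e-04]
((443.68096923828125, -316.12005615234375), (64.04563903808594, 104.34668731689453), 3.3977603912353516)
```

View pics/s1c.png

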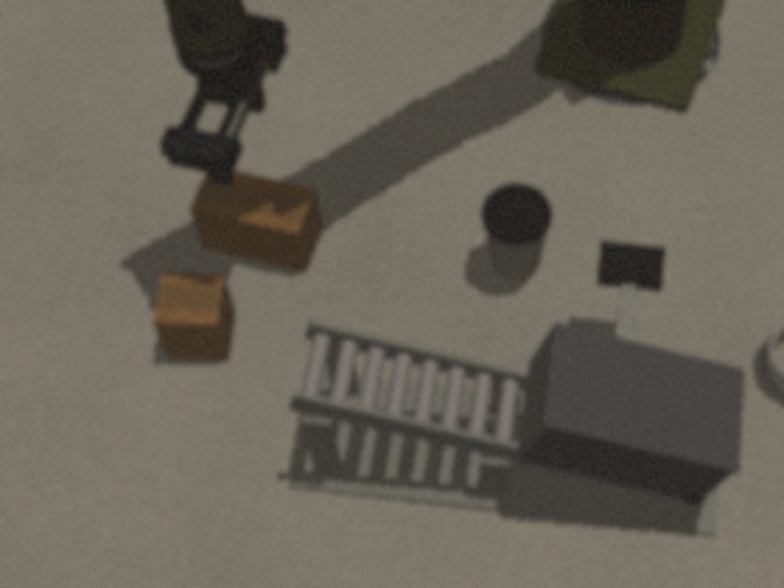

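The crop shows the open gripper just above the long carton at (258,215), with the short carton clear behind it at (195,315). Next I descend.

>>> step_arm(increments=[[[0,-0.1,-1.5],[0,0,0]],[[0,0,-1.5],[0,0,0]],[[0,0,-1.5],[0,0,0]],[[0,0,-1.5],[0,0,0]],[[0,0,-1.5],[0,0,0]],[[0,0,-1.5],[0,0,0]],[[0,0,-1.5],[0,0,0]],[[0,0,-1.5],[0,0,0]],[[0,0,-1.5],[0,0,0]],[[0,0,-1],[0,0,0]]])

```text
clock: 4.2
tool_pos: [0.4445, -0.3275, 0.043]
eef_rot: [0.684, 0.73, 0.0, -0.0]
contact_force: [0.7, 0.6, 0.2]
opening: 0.998
finger_force: 0.0
```

>>> step_arm(increments=[[[0,0,0],[0,0,0]],[[0,0,0],[0,0,0]],[[0,0,0],[0,0,0]],[[0,0,0],[0,0,0]],[[0,0,0],[0,0,0]],[[0,0,0],[0,0,0]],[[0,0,0],[0,0,0]],[[0,0,0],[0,0,0]],[[0,0,0],[0,0,0]],[[0,0,0],[0,0,0]]], fingers=0.5, grip_force=20)

```text
clock: 5.2
tool_pos: [0.4443, -0.3291, 0.0443]
eef_rot: [0.685, 0.729, 0.0, 0.0]
contact_force: [-0.6, 1.4, 5.8]
opening: 0.725
finger_force: 20.0
```

>>> step_arm(increments=[[[0,0,1],[0,0,0]],[[0,0,2],[0,0,0]],[[0,0,2.6],[0,0,1]],[[0,0,2.6],[0,0,1]],[[0,0,2.6],[0,0,1]],[[0,0,2.6],[0,0,1]],[[0,0,2.6],[0,0,1]],[[0,0,2.6],[0,0,1]],[[0,0,2.6],[0,0,1]],[[0,0,2.6],[0,0,0.9]]])

```text
clock: 6.2
tool_pos: [0.4433, -0.3283, 0.2828]
eef_rot: [0.632, 0.775, -0.0, -0.001]
contact_force: [0.8, -0.2, -3.2]
opening: 0.726
finger_force: 20.0
```

>>> step_arm(increments=[[[1,1.5,0],[0,0,0]],[[1.9,2.7,0],[-1.96,-0.4,0]],[[1.9,2.7,0],[-1.96,-0.4,0]],[[2.3,3.2,0],[-1.96,-0.4,0]],[[2.3,3.2,0],[-1.96,-0.4,0]],[[2.3,3.2,0],[-1.96,-0.4,0]],[[2.3,3.2,0],[-1.96,-0.4,0]],[[2,2.7,0],[-1.96,-0.4,0]],[[1.6,2.3,0],[-1.96,-0.4,0]],[[0.8,1.2,0],[0,0,0]]])

```text
clock: 7.2
tool_pos: [0.6288, -0.0641, 0.2805]
eef_rot: [0.624, 0.769, -0.087, 0.107]
contact_force: [0.1, 0.7, -3.5]
opening: 0.723
finger_force: 20.0
```

```bash
python3 - <<'E'
from h import *
from scipy.spatial.transform import Rotation as R
s=r.get_state(); T=R.from_quat(s['eef_rot']).as_matrix(); p=s['tool_pos']
yaw=np.radians(11.5); L=(R.from_euler('z',11.5,degrees=True)*R.from_euler('x',-16,degrees=True)).as_matrix()
O=np.array([.6145,.042,.098])
print(s['q'],p,'lane',L.T@(p-O)*1000,'toolaxes in lane\n',np.round(L.T@T,3))
for z in(107,50,46): print(z,O+L@np.array([0,-.085,z/1000]))
snap('scene','s2'); P,d=snap('top','t2')
im=np.vstack([cv2.imread('pics/s2.png')[130:320,150:430],cv2.imread('pics/t2.png')[110:300,170:450]])
cv2.imwrite('pics/st2.png',cv2.resize(im,None,fx=1.57,fy=1.57))
E
```

```text
[-0.25643819  0.64765092  0.25664106  1.58907449  0.1544375   0.88427873
  0.05853871] [ 0.62880855 -0.0640869   0.28053208] lane [  -7.12902125 -152.98486591  146.02031943] toolaxes in lane
 [[-0.007  1.     0.001]
 [ 1.     0.007  0.003]
 [ 0.003  0.001 -1.   ]]
107 [ 0.62490981 -0.00916583  0.22428418]
50 [ 0.62804214 -0.02456175  0.16949226]
46 [ 0.62826195 -0.02564217  0.16564721]
```

View pics/st2.png

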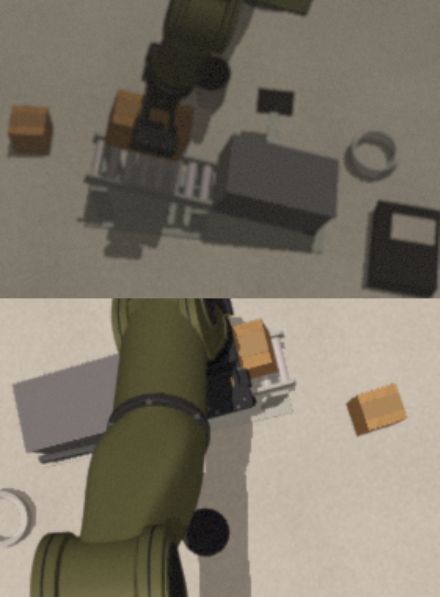

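The carton hangs above the lane, aligned with the rails and clear of the lid. I'm going in above the lid side and lowering along the lane normal.

>>> step_arm(increments=[[[0,0.7,-0.7],[0,0,0]],[[-0.1,1.2,-1.2],[0,0,0]],[[-0.1,1.4,-1.4],[0,0,0]],[[-0.1,1.3,-1.3],[0,0,0]],[[-0.1,0.9,-1],[0,0,0]],[[0,0,0],[0,0,0]],[[0.05,-0.3,-1],[0,0,0]],[[0.05,-0.3,-1],[0,0,0]],[[0.05,-0.3,-1],[0,0,0]],[[0,0,0],[0,0,0]]])

```text
clock: 8.3
tool_pos: [0.6244, -0.0255, 0.1941]
eef_rot: [0.627, 0.766, -0.09, 0.107]
contact_force: [-0.3, -0.2, -2.8]
opening: 0.724
finger_force: 20.0
```

```bash
cat >> h.py <<'E'
from scipy.spatial.transform import Rotation as Ro
L=(Ro.from_euler('z',11.5,degrees=True)*Ro.from_euler('x',-16,degrees=True)).as_matrix()
O=np.array([.6145,.042,.098])
E
python3 - <<'E'
from h import *
s=r.get_state(); p=s['tool_pos']
print(p,'lane',L.T@(p-O)*1000,s['contact_force'])
p,d=snap('top','t3')
P=(cloud('top',d)-O)@L*1000   # lane coords
m=(P[...,1]<-20)&(P[...,1]>-300)&(abs(P[...,0])<70)&(P[...,2]>-20)&(P[...,2]<140)&(d>0)
Q=P[m]
t=Q[(Q[:,2]>75+20)&(Q[:,2]<130)&(abs(Q[:,0])<45)]
for y in(-150,-140,-130,-120,-180,-210):
    k=Q[abs(Q[:,1]-y)<6]; k=k[np.argsort(k[:,0])][::max(1,len(k)//14)]; print(y,[(int(a),int(b)) for a,_,b in k])
cv2.imwrite('pics/t3c.png',cv2.resize(cv2.imread('pics/t3.png')[110:210,230:380],None,fx=4,fy=4))
E
```

```text
[ 0.62440742 -0.02552012  0.19412114] lane [ -3.75282498 -91.99480809  73.61568093] [-0.32713504 -0.24184675 -2.8432232 ]
-150 [(-44, 5), (-41, 8), (-35, 80), (-35, 96), (-32, 109), (-28, 114), (-21, 110), (-15, 113), (-8, 114), (-3, 2), (3, 111), (9, 115), (16, 113), (23, 115), (37, 4)]
-140 [(-44, 7), (-41, 13), (-35, 67), (-35, 60), (-34, -5), (-29, 111), (-23, 111), (-17, 113), (-11, 115), (-5, 114), (0, 109), (6, 111), (13, 114), (19, 110), (26, 113)]
-130 [(-44, -4), (-41, 13), (-35, 105), (-35, 66), (-34, 74), (-31, -1), (-26, 112), (-20, 111), (-14, 111), (-7, 115), (-2, 114), (4, 114), (10, 114), (16, 115), (22, 115)]
-120 [(-44, 14), (-42, 11), (-35, 47), (-35, 69), (-32, 113), (-27, 116), (-22, 111), (-16, 112), (-10, 113), (-5, 115), (0, 117), (6, 112), (12, 112), (18, 113), (23, 113)]
-180 [(-52, -14), (-43, 12), (-38, 6), (-29, -1), (-22, -1), (-17, 1), (-9, -2), (-2, -4), (3, -1), (10, 0), (15, -3), (23, 2), (29, -5), (37, 2), (39, 11)]
-210 [(-52, -17), (-43, -6), (-39, 10), (-32, 2), (-24, -1), (-17, 0), (-11, 1), (-4, 0), (1, 0), (8, 0), (15, 0), (21, 2), (28, 0), (35, -7), (38, 2), (43, 13)]
```

View pics/t3c.png

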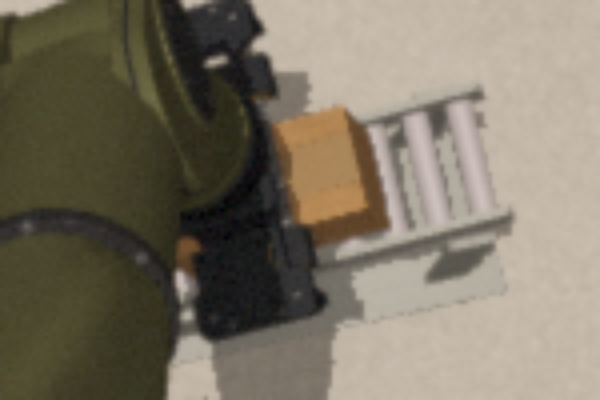

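The carton's near face is 4 mm off centre, inside the rails but tight. I'll shift it across the lane and lower it to about 1-2 mm over the rollers.

>>> step_arm(increments=[[[0.2,0.04,0],[0,0,0]],[[0.17,0.03,0],[0,0,0]],[[0.02,-0.1,-0.37],[0,0,0]],[[0.02,-0.1,-0.37],[0,0,0]],[[0.02,-0.1,-0.37],[0,0,0]],[[0.02,-0.1,-0.37],[0,0,0]],[[0.02,-0.1,-0.37],[0,0,0]],[[0.02,-0.1,-0.37],[0,0,0]],[[0.02,-0.08,-0.3],[0,0,0]],[[0,0,0],[0,0,0]]])

```text
clock: 9.35
tool_pos: [0.6304, -0.0302, 0.17]
eef_rot: [0.627, 0.767, -0.088, 0.108]
contact_force: [-0.3, -0.1, -2.2]
opening: 0.726
finger_force: 20.0
```

```bash
python3 - <<'E'
from h import *
s=r.get_state(); p=s['tool_pos']
print(p,'lane',L.T@(p-O)*1000,s['contact_force'],s['moment'])
E
```

```text
[ 0.63035819 -0.03018194  0.17000678] lane [  1.14906799 -90.87968819  48.84928082] [-0.34168912 -0.0971497  -2.18643813] [ 0.35575413  0.15693753 -0.02318019]
```

>>> step_arm(increments=[[[0,-0.03,-0.1],[0,0,0]],[[0,-0.03,-0.1],[0,0,0]],[[0,-0.03,-0.1],[0,0,0]],[[0,-0.03,-0.1],[0,0,0]],[[0,0,0],[0,0,0]],[[0,0,0],[0,0,0]],[[0,0,0],[0,0,0]],[[0,0,0],[0,0,0]],[[0,0,0],[0,0,0]],[[0,0,0],[0,0,0]]])

```text
clock: 10.35
tool_pos: [0.6308, -0.0311, 0.1667]
eef_rot: [0.627, 0.767, -0.088, 0.108]
contact_force: [-1.4, 1.1, 1.8]
opening: 0.728
finger_force: 20.0
```

>>> step_arm(increments=[[[0,0,0],[0,0,0]],[[0,0,0],[0,0,0]],[[0,0,0],[0,0,0]],[[0,0,0],[0,0,0]],[[0,0,0],[0,0,0]],[[0,0,0],[0,0,0]],[[0,0,0],[0,0,0]],[[0,0,0],[0,0,0]],[[0,0,0],[0,0,0]],[[0,0,0],[0,0,0]]], fingers=1)

```text
clock: 11.35
tool_pos: [0.6307, -0.0312, 0.1665]
eef_rot: [0.627, 0.767, -0.088, 0.108]
contact_force: [-0.2, 0.6, 0.3]
opening: 1.0
finger_force: 0.0
```

```bash
python3 - <<'E'
from h import *
s=r.get_state(); p=s['tool_pos']
print(p,'lane',L.T@(p-O)*1000,s['contact_force'],s['opening'])
p,d=snap('top','t4')
P=(cloud('top',d)-O)@L*1000
m=(P[...,1]<-5)&(P[...,1]>-170)&(abs(P[...,0])<45)&(P[...,2]>75)&(P[...,2]<95)&(d>0)
Q=P[m];print(len(Q),np.percentile(Q,[1,50,99],axis=0).round())
E
```

```text
[ 0.63068016 -0.0311922   0.16654432] lane [  1.26316017 -90.9386455   45.23038478] [-0.19486256  0.61847682  0.2929115 ] 1.0004920592986322
218 [[ -31. -129.   76.]
 [  -5. -120.   85.]
 [  32.  -39.   90.]]
```

The carton is against the lid, with its rear end at lane y −130 so its centre is at −65. I'll retract and go to the lever.

>>> step_arm(increments=[[[0,0.2,0.7],[0,0,0]],[[-0.1,0.5,1.8],[0,0,0]],[[-0.1,0.5,1.8],[0,0,0]],[[-0.1,0.5,1.8],[0,0,0]],[[-0.1,0.5,1.8],[0,0,0]],[[-0.1,0.5,1.8],[0,0,0]],[[-1,0,0.5],[3.92,0.8,0]],[[-2,0,0],[3.92,0.8,0]],[[-2,0,0],[3.92,0.8,0]],[[-2,0,0],[3.92,0.8,0]]])

```text
clock: 12.4
tool_pos: [0.5551, -0.004, 0.2695]
eef_rot: [0.632, 0.775, 0.001, -0.0]
contact_force: [0.2, 0.4, 0.3]
opening: 0.999
finger_force: 0.0
```

```bash
python3 - <<'E'
from h import *
s=r.get_state(); print(s['tool_pos'],s['eef_rot'],s['q'][6])
z=np.load('top0.npz'); P=cloud('top',z['d']); g=z['p'].max(-1)
m=np.zeros(g.shape,bool); m[222:258,225:262]=1; m&=(g<60)&(P[...,2]>.11)&(P[...,2]<.17)
Q=P[m]; print(m.sum(),cv2.minAreaRect((Q[:,:2]*1000).astype(np.float32)),Q.mean(0),np.percentile(Q[:,2],[5,95]))
k=np.linalg.lstsq(np.c_[Q[:,:2],np.ones(len(Q))],Q[:,2],rcond=None)[0];print(k)
E
```

```text
[ 0.55514486 -0.00400825  0.26945808] [ 6.32497206e-01  7.74561502e-01  1.25754891e-03 -4.26979223e-04] 0.1853341174615095
477 ((428.693603515625, 107.79896545410156), (47.20475387573242, 67.23787689208984), 11.603166580200195) [0.42853227 0.10743198 0.14170666] [0.13584747 0.14728071]
[-0.1968874  -0.03365933  0.22969536]
```

>>> step_arm(increments=[[[-1.3,0.8,0],[0,0,8.2]],[[-1.3,1.1,0],[0,0,8.2]],[[-1.3,1.2,0],[0,0,8.2]],[[-1.3,1.2,0],[0,0,8.2]],[[-1.3,1.2,0],[0,0,8.2]],[[-1.3,1.2,0],[0,0,8.2]],[[-1.3,1.2,-0.5],[0,0,8.2]],[[-1.3,1.2,-1],[0,0,8.2]],[[-1.2,1.2,-1],[0,0,8.2]],[[-1,0.9,-1],[0,0,8.2]]], fingers=0)

```text
clock: 13.4
tool_pos: [0.4294, 0.1085, 0.2339]
eef_rot: [-0.034, 0.999, 0.0, 0.001]
contact_force: [-0.5, -0.6, 0.4]
opening: 0.115
finger_force: 0.0
```

>>> step_arm(increments=[[[0,0,-1.5],[0,0,4]],[[0,0,-1.5],[0,0,4]],[[0,0,-1.5],[0,0,0]],[[0,0,-1.2],[0,0,0]],[[0,0,-1],[0,0,0]],[[0,0,-0.5],[0,0,0]],[[0,0,-0.5],[0,0,0]],[[0,0,0],[0,0,0]],[[0,0,0],[0,0,0]],[[0,0,0],[0,0,0]]])

```text
clock: 14.4
tool_pos: [0.4299, 0.1079, 0.1569]
eef_rot: [-0.1, 0.995, 0.0, 0.0]
contact_force: [-0.6, 0.1, 1.0]
opening: 0.007
finger_force: 0.0
```

```bash
python3 - <<'E'
from h import *
s=r.get_state(); print(s['tool_pos'],s['eef_rot'],s['q'],s['contact_force'])
snap('scene','s5'); p,d=snap('top','t5')
im=np.vstack([cv2.imread('pics/s5.png')[130:320,150:430],cv2.imread('pics/t5.png')[110:300,170:450]])
cv2.imwrite('pics/st5.png',cv2.resize(im,None,fx=1.57,fy=1.57))
E
```

```text
[0.42993891 0.1078844  0.156898  ] [-1.00207977e-01  9.94966436e-01  1.11039731e-04  3.75617572e-04] [-0.18321575  0.61907183 -0.25957411  2.17590438  0.40230122  0.39024415
  1.00054582] [-0.58343399  0.12500302  0.99454416]
```

View pics/st5.png

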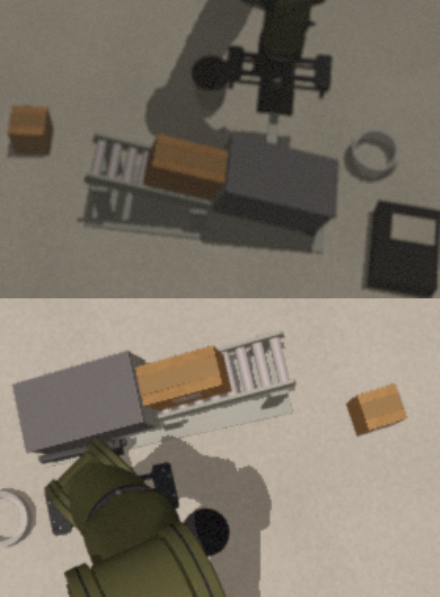

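The carton lies lengthwise against the shut lid and the closed fingers are over the pad, clear of the cup. I'll press slowly.

>>> step_arm(increments=[[[0,0,-0.2],[0,0,0]],[[0,0,-0.2],[0,0,0]],[[0,0,-0.2],[0,0,0]],[[0,0,-0.2],[0,0,0]],[[0,0,-0.2],[0,0,0]],[[0,0,-0.15],[0,0,0]],[[0,0,-0.15],[0,0,0]],[[0,0,-0.15],[0,0,0]],[[0,0,-0.15],[0,0,0]],[[0,0,-0.15],[0,0,0]]])

```text
clock: 15.5
tool_pos: [0.4287, 0.1076, 0.1393]
eef_rot: [-0.1, 0.995, -0.0, -0.001]
contact_force: [-3.5, -0.2, 8.1]
opening: 0.006
finger_force: 3.3
```

>>> step_arm(increments=[[[0,0,-0.15],[0,0,0]],[[0,0,-0.15],[0,0,0]],[[0,0,-0.15],[0,0,0]],[[0,0,-0.15],[0,0,0]],[[0,0,-0.15],[0,0,0]],[[0,0,-0.15],[0,0,0]],[[0,0,-0.15],[0,0,0]],[[0,0,-0.15],[0,0,0]],[[0,0,-0.15],[0,0,0]],[[0,0,-0.15],[0,0,0]]])

```text
clock: 16.5
tool_pos: [0.4275, 0.1072, 0.124]
eef_rot: [-0.101, 0.995, -0.001, -0.002]
contact_force: [-4.8, -0.7, 6.7]
opening: 0.003
finger_force: 3.0
```

>>> step_arm(increments=[[[0,0,-0.13],[0,0,0]],[[0,0,-0.13],[0,0,0]],[[0,0,-0.13],[0,0,0]],[[0,0,-0.13],[0,0,0]],[[0,0,-0.13],[0,0,0]],[[0,0,-0.12],[0,0,0]],[[0,0,-0.12],[0,0,0]],[[0,0,-0.1],[0,0,0]],[[0,0,-0.1],[0,0,0]],[[0,0,-0.1],[0,0,0]]])

```text
clock: 17.5
tool_pos: [0.4275, 0.1072, 0.1121]
eef_rot: [-0.101, 0.995, -0.001, -0.002]
contact_force: [-4.3, -0.6, 6.7]
opening: 0.005
finger_force: 3.0
```

>>> step_arm(increments=[[[0,0,-0.05],[0,0,0]],[[0,0,-0.05],[0,0,0]],[[0,0,-0.05],[0,0,0]],[[0,0,-0.05],[0,0,0]],[[0,0,-0.05],[0,0,0]],[[0,0,-0.05],[0,0,0]],[[0,0,-0.05],[0,0,0]],[[0,0,-0.05],[0,0,0]],[[0,0,-0.05],[0,0,0]],[[0,0,-0.05],[0,0,0]]])

```text
clock: 18.5
tool_pos: [0.428, 0.1073, 0.1072]
eef_rot: [-0.1, 0.995, -0.001, -0.001]
contact_force: [-4.1, -0.4, 4.5]
opening: 0.007
finger_force: 2.9
```

>>> step_arm(increments=[[[0,0,-0.06],[0,0,0]],[[0,0,-0.06],[0,0,0]],[[0,0,-0.06],[0,0,0]],[[0,0,-0.06],[0,0,0]],[[0,0,-0.06],[0,0,0]],[[0,0,-0.06],[0,0,0]],[[0,0,-0.06],[0,0,0]],[[0,0,-0.06],[0,0,0]],[[0,0,0],[0,0,0]],[[0,0,0],[0,0,0]]])

```text
clock: 19.5
tool_pos: [0.4284, 0.1074, 0.1035]
eef_rot: [-0.101, 0.995, -0.0, -0.0]
contact_force: [-5.1, -0.8, 19.7]
opening: 0.005
finger_force: 10.0
```

The force rises steeply to 20 N, so the lever is at its stop. Hold and look.

>>> step_arm(increments=[[[0,0,0],[0,0,0]],[[0,0,0],[0,0,0]],[[0,0,0],[0,0,0]],[[0,0,0],[0,0,0]],[[0,0,0],[0,0,0]],[[0,0,0],[0,0,0]],[[0,0,0],[0,0,0]],[[0,0,0],[0,0,0]],[[0,0,0],[0,0,0]],[[0,0,0],[0,0,0]]])

```text
clock: 20.5
tool_pos: [0.4284, 0.1074, 0.1035]
eef_rot: [-0.101, 0.995, -0.0, -0.0]
contact_force: [-5.3, -1.3, 18.8]
opening: 0.008
finger_force: 10.0
```

```bash
python3 - <<'E'
from h import *
print(r.get_state()['contact_force'])
snap('scene','s6'); p,d=snap('top','t6')
im=np.vstack([cv2.imread('pics/s6.png')[130:320,150:430],cv2.imread('pics/t6.png')[110:300,170:450]])
cv2.imwrite('pics/st6.png',cv2.resize(im,None,fx=1.57,fy=1.57))
E
```

```text
[-5.28353411 -1.32503132 18.84237589]
```

View pics/st6.png

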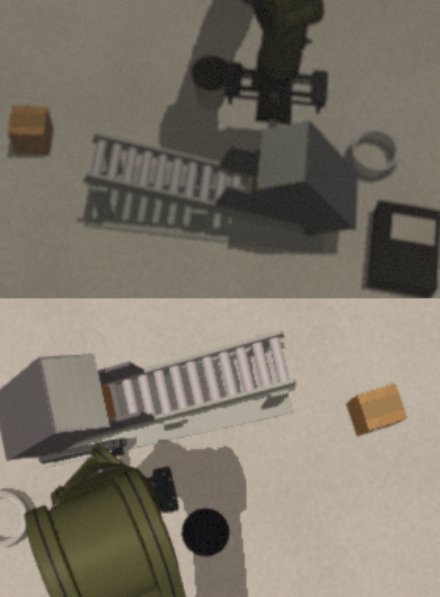

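The lid is up and the carton has gone in: its rear face shows at (108,402) in the top view. I'll check its depth and that it is at rest.

>>> step_arm(increments=[[[0,0,0],[0,0,0]],[[0,0,0],[0,0,0]],[[0,0,0],[0,0,0]],[[0,0,0],[0,0,0]],[[0,0,0],[0,0,0]],[[0,0,0],[0,0,0]],[[0,0,0],[0,0,0]],[[0,0,0],[0,0,0]],[[0,0,0],[0,0,0]],[[0,0,0],[0,0,0]]])

```text
clock: 21.6
tool_pos: [0.4285, 0.1074, 0.1035]
eef_rot: [-0.101, 0.995, -0.0, -0.0]
contact_force: [-5.4, -0.9, 20.3]
opening: 0.005
finger_force: 10.0
```

```bash
python3 - <<'E'
from h import *
snap('top','t7'); print(r.get_state()['contact_force'])
for n in('t6','t7'):
    z=np.load(n+'.npz'); P=(cloud('top',z['d'])-O)@L*1000; c=z['p'].astype(int)
    m=(c[...,0]-c[...,2]>35)&(P[...,1]>-100)&(P[...,1]<220)&(abs(P[...,0])<45)&(z['d']>0)&(P[...,2]>0)
    print(n,m.sum(),np.percentile(P[m],[5,50,95],axis=0).round(1))
E
```

```text
[-5.10996233 -1.62622378 19.78373502]
t6 96 [[-21.3  75.6   5.8]
 [  4.9  76.7  24.6]
 [ 30.1  77.9  42.9]]
t7 96 [[-21.2  75.6   6.7]
 [  4.3  76.9  23.9]
 [ 29.3  78.1  39.7]]
```

The carton is fully in (rear face at y≈76) and still. Now I ease the lever up slowly.

>>> step_arm(increments=[[[0,0,0.1],[0,0,0]],[[0,0,0.1],[0,0,0]],[[0,0,0.1],[0,0,0]],[[0,0,0.12],[0,0,0]],[[0,0,0.12],[0,0,0]],[[0,0,0.12],[0,0,0]],[[0,0,0.12],[0,0,0]],[[0,0,0.12],[0,0,0]],[[0,0,0.12],[0,0,0]],[[0,0,0.12],[0,0,0]]])

```text
clock: 22.65
tool_pos: [0.4275, 0.1072, 0.1137]
eef_rot: [-0.101, 0.995, -0.001, -0.002]
contact_force: [-4.6, -0.3, 6.4]
opening: 0.006
finger_force: 3.0
```

>>> step_arm(increments=[[[0,0,0.12],[0,0,0]],[[0,0,0.12],[0,0,0]],[[0,0,0.12],[0,0,0]],[[0,0,0.12],[0,0,0]],[[0,0,0.12],[0,0,0]],[[0,0,0.12],[0,0,0]],[[0,0,0.12],[0,0,0]],[[0,0,0.12],[0,0,0]],[[0,0,0.12],[0,0,0]],[[0,0,0.12],[0,0,0]]])

```text
clock: 23.65
tool_pos: [0.4279, 0.1073, 0.1258]
eef_rot: [-0.1, 0.995, -0.001, -0.002]
contact_force: [-4.1, -0.6, 6.4]
opening: 0.003
finger_force: 2.7
```

>>> step_arm(increments=[[[0,0,0.12],[0,0,0]],[[0,0,0.12],[0,0,0]],[[0,0,0.12],[0,0,0]],[[0,0,0.12],[0,0,0]],[[0,0,0.12],[0,0,0]],[[0,0,0.12],[0,0,0]],[[0,0,0.12],[0,0,0]],[[0,0,0.12],[0,0,0]],[[0,0,0.12],[0,0,0]],[[0,0,0.12],[0,0,0]]])

```text
clock: 24.65
tool_pos: [0.4295, 0.1076, 0.1381]
eef_rot: [-0.1, 0.995, -0.0, -0.0]
contact_force: [-1.4, -0.2, 5.1]
opening: 0.003
finger_force: 2.7
```

>>> step_arm(increments=[[[0,0,0.1],[0,0,0]],[[0,0,0.1],[0,0,0]],[[0,0,0.1],[0,0,0]],[[0,0,0.1],[0,0,0]],[[0,0,0.1],[0,0,0]],[[0,0,0.1],[0,0,0]],[[0,0,0.1],[0,0,0]],[[0,0,0.1],[0,0,0]],[[0,0,0.1],[0,0,0]],[[0,0,0.1],[0,0,0]]])

```text
clock: 25.65
tool_pos: [0.4296, 0.1078, 0.1477]
eef_rot: [-0.1, 0.995, 0.0, -0.0]
contact_force: [0.9, 0.2, -0.4]
opening: 0.006
finger_force: 0.0
```

>>> step_arm(increments=[[[0,0,0.5],[0,0,0]],[[0,0,1],[0,0,0]],[[0,0,1],[0,0,0]],[[0,0,1],[0,0,0]],[[0,0,1],[0,0,0]],[[0,0,1],[0,0,0]],[[0,0,1],[0,0,0]],[[0,0,1],[0,0,0]],[[0,0,0.5],[0,0,0]],[[0,0,0],[0,0,0]]])

```text
clock: 26.65
tool_pos: [0.4301, 0.1079, 0.2284]
eef_rot: [-0.1, 0.995, 0.0, 0.001]
contact_force: [-0.0, -0.6, -0.7]
opening: 0.009
finger_force: 0.0
```

```bash
python3 - <<'E'
from h import *
s=r.get_state();print(s['tool_pos'],s['contact_force'],s['clock'])
snap('scene','s8'); p,d=snap('top','t8')
z=np.load('top0.npz')['d']; b=(slice(140,185),slice(195,262)); print('lid depth change mm',np.median((d-z)[b])*1000, np.percentile((d-z)[b],[5,95])*1000)
im=np.vstack([cv2.imread('pics/s8.png')[130:320,150:430],cv2.imread('pics/t8.png')[110:300,170:450]])
cv2.imwrite('pics/st8.png',cv2.resize(im,None,fx=1.57,fy=1.57))
E
```

```text
[0.43010436 0.10789561 0.22843381] [-0.04233311 -0.61550623 -0.74651958] 26.65
lid depth change mm -0.0044107437 [-5.78526258  5.65838814]
```

View pics/st8.png

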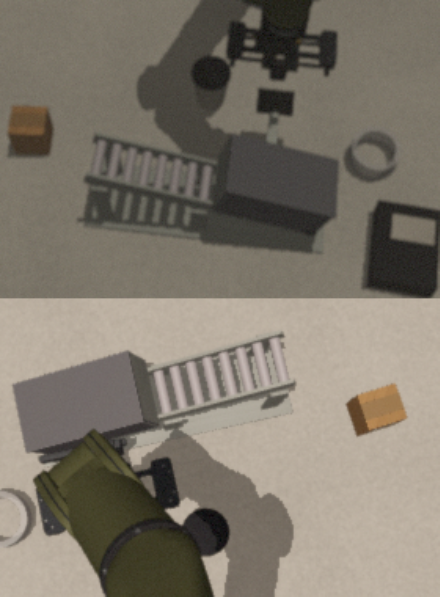

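The lid is fully shut (depth unchanged from the start), the lane is empty, the gripper is clear and the bystanders haven't moved.

```bash
python3 -c "
from plant import r
print(r.finish_job())"
```

```text
the job is handed in; nothing more can be done
None
```

The long carton is inside the dispatch box, the lid was eased fully shut and the other items look untouched; I handed the job in at about 27 s of the 54 s allowed, and the hand-in returned no verdict.

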